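Bring the green gem round and point it out

TASK

A customer standing beside you at the front edge of the table has asked which jar holds the green gem. With your fingertips gently push the revolving display round by one of its dividers until the green-gem jar stands squarely at the front of the display, straight out from the hub towards the table's front edge, and let it come to rest; then point the jar out: keep your fingertips about 2 cm above the middle of its lid, without touching it, for a good two seconds, and draw your hand back up well clear. Do not touch, lift or tip any of the jars or the stone on the display, do not grip the display, and leave the small tools lying about undisturbed.

Things in the scene. Friction and masses are not known exactly. Their poses are not given: they have to be found in the camera images.
- display_foot: Fixed dark steel foot, 170 mm across, of the revolving display. Origin: on the vertical turning axis, at table height; z up. It is never turned: its -x axis points to the table's front edge and the robot, so the front of the display is on the -x side. The plate on it turns either way, up to a full turn, against a small steady friction (about 1 N near the rim), and stops where it is left.
- carousel: Light wooden turning plate, 284 mm across. Origin: on its axis, 16 mm above the table; x and y point along the middles of compartments, the 4 dividers (hub to rim, 7 mm thick) lie at 45 degrees to them. Above the table: grey floor 28 mm, rim (6 mm thick) 40 mm, dividers' tops 58 mm, brass hub (34 mm across) 78 mm. Fingertips let down close by a divider, 111 mm from the axis, clear the jars.
- green_jar: Round black gem jar, 33 mm across and 22 mm tall, with a clear snap top over a green gem; stands loose on the floor of one compartment, 28 mm above the table, with its centre 70 to 90 mm from the hub's axis. Origin: centre of its underside, z up. The jar to be shown.
- blue_jar: Round black gem jar, 33 mm across and 22 mm tall, with a clear snap top over a blue gem; stands loose on the floor of one compartment, 28 mm above the table, with its centre 70 to 90 mm from the hub's axis. Origin: centre of its underside, z up.
- orange_jar: Round black gem jar, 33 mm across and 22 mm tall, with a clear snap top over an orange gem; stands loose on the floor of one compartment, 28 mm above the table, with its centre 70 to 90 mm from the hub's axis. Origin: centre of its underside, z up.
- pink_stone: Polished mottled pink palm stone, 46 x 33 mm and 21 mm tall, loose in the compartment that is nearest the front at the start. Origin: centre of its flat underside, z up.
- loupe: Small folded steel loupe, 25 x 45 x 14 mm, loose on the table at the front right of the display, close to the right-hand tray. Origin: centre of its underside; long axis y.
- tweezers: Steel tweezers, 15 x 167 x 8 mm, loose on the table near the front edge, before or left of the display. Origin: centre of its underside; long axis y.
- torch: Black pocket torch, 26 mm thick and 113 mm long, loose on the table at the back right of the display, along the right-hand tray. Origin: centre of its underside; long axis y.
There are look-alikes about, which are no part of the job. Leave any purple look-alike of the green_jar alone.

How it is judged (in metres and radians):
On the way, in this order (a step that is already met when the one before it is completed fails the run):
1. the green-gem jar stands at the front of the display, which has come to rest (x of green_jar in the frame of display_foot below -0.05 m and y of green_jar in the frame of display_foot between -0.03 and 0.03 m and angular speed of carousel below 0.05 rad/s), for 0.3 s.
2. the fingertips dwell two seconds over the green-gem jar, still at the front: within 18 mm of its middle and about 2 to 44 mm above its lid (x of green_jar in the frame of display_foot below -0.05 m and y of green_jar in the frame of display_foot between -0.03 and 0.03 m and horizontal distance between the grasp point and green_jar below 0.018 m and z of the grasp point in the frame of green_jar between 0.043 and 0.085 m), for 2 s.
At the end, for the whole second after the job is handed in: The green-gem jar stands over 50 mm in front of the turning axis and within 30 mm to either side of it; the display is at rest; all jars and the stone stand upright in their compartments; the hand (point between the fingertips) is over 120 mm from the jar (all of step 1 and horizontal distance between each of green_jar, blue_jar, orange_jar, pink_stone and display_foot below 0.12 m and angle between each of green_jar, blue_jar, orange_jar, pink_stone's own z axis and vertical below 0.2 rad and height (world z) of green_jar between 0.02 and 0.04 m and height (world z) of blue_jar between 0.02 and 0.04 m and height (world z) of orange_jar between 0.02 and 0.04 m and height (world z) of pink_stone between 0.02 and 0.04 m and distance between the grasp point and green_jar above 0.12 m); the robot touches nothing.
It fails at once if a jar or the stone on the display is touched (contact force between any of the arm, the fingers and green_jar above 0.3 N or contact force between any of the arm, the fingers and blue_jar above 0.3 N or contact force between any of the arm, the fingers and orange_jar above 0.3 N or contact force between any of the arm, the fingers and pink_stone above 0.3 N).
It fails at once if a jar or the stone is lifted or tipped (height (world z) of any of green_jar, blue_jar, orange_jar, pink_stone above 0.045 m or angle between any of green_jar, blue_jar, orange_jar, pink_stone's own z axis and vertical above 0.4 rad).
It fails at once if the display is gripped or pushed hard (over 25 N) (contact force between any of the fingers, the arm and carousel above 25 N).
It fails at once if the loupe, tweezers or torch is disturbed (moved over 20 mm) (distance of any of loupe, tweezers, torch from where it was at the start of the episode above 0.02 m).
It also fails if it takes over 58 s, if anything falls off the work surface, if the arm or the gripper's body presses on something with over 40 N, if the wrist force passes 120 N, or if a joint passes its speed limit or range.

ROBOT

A 6-joint arm with a two-finger parallel gripper is mounted at the origin on a cart in front of the work surface, level with it; the furniture and walls round the work are solid. World frame = base frame: x ahead of the robot, y to its left, z up, the work surface at z = 0. Lengths are in mm, angles in rad, forces in N, time in s.
With the tool pointing down it reaches from about 425 to 950 mm from the base axis. Payload 3.5 kg.
Tool frame: the origin (TCP) lies midway between the tips of the shut fingers; the grasp point (between the pads) lies 19 mm behind it (arm.grip_depth is the distance from the TCP to the grasp point, in mm); y points along the fingers, x is the direction in which the jaws open and shut, and the axes are right-handed (so a half turn about y gives the same grasp; the last joint's range is limited). The gripper opens to 85 mm and grips with 20 to 120 N. Pads are 22 mm wide; open, the fingers measure 114 mm over their backs; the gripper's body (76 mm by 85 mm) begins 54 mm behind the grasp point. The pads swing forward as they close: fully open they stand 13 mm farther back than shut.
Start: joints at [0.951, 0.286, 1.577, -0, 1.279, -0.15], TCP at [305.541, 601.873, 231.325] pointing down, gripper open.
Joint ranges: [-2.77, 2.77], [-0.9, 2.22], [0.21, 2.48], [-1.53, 4.67], [0.24, 2.81], [-2.84, 2.84]. Speed limits (rad/s): [2.79, 2.79, 3.14, 3.14, 3.14, 3.14].

INTERFACE

Orientations are given as a unit quaternion [w, x, y, z].
In Python, from workcell import arm gives the robot as it stands.
- The arm moves only by the tool arm_command, never from a script. Its argument "deltas" is a list of rows, each an object with "claw": the finger opening in cm, from 0 to 8.54; "delta_pos": the shift along the tool's x, y, z in cm, a list of three; "yaw": the turn about the tool's y in degrees. In form: [{"claw": claw, "delta_pos": [dx, dy, dz], "yaw": yaw}, ...]. A call has 1 to 20 rows; each row shifts and turns the commanded pose from where the row before left it, along the tool's axes as they then stand; what a row does not reach is not made up. A row lasts 1/10 s, in which the tool goes at most 50 mm and 8.59 degrees, less where a joint would pass 70% of its speed; a pose out of reach is approached as far as the arm can. A call with a gripper value outside its range is refused whole. The fingers move at their own pace and stop on an object; "grip_force" is the grip in N (left out, the last holds). Time passes only in rows, so rows that do not move let the fingers close. It gives the time, the measured TCP pose, the force and the opening at its end, in the units of the state.
- arm.observe(): the state, without advancing time (a new reading comes with each control period).
- arm.snapshot(name): name is "scene" or "top" or "wrist"; returns a dict with "frame" (420x560x3 uint8, red, green, blue), "fx", "fy", "cx", "cy" (pixels), "R" (3x3) and "t" (3): a world point X has camera coordinates R X + t; the wrist camera has in their place "mount" (4x4, takes a point from camera to tool coordinates, whose origin is the TCP and whose axes are the tool frame's). Camera axes: x right, y down, z forward; pixel columns grow to the right and rows downward; lengths in mm; the calibration is good to about 2 mm. A picture is of the moment at which its call begins: read the wrist's pose just before it. There is no depth.
- arm.finish_job(): hands the job in, once; it reports no verdict.
Trained networks look in the newest picture that a camera, given by its name, has taken for a name from the list of things; names that differ only in an ending like _2 or _b are one class to them, and where a whole thing is asked for, a point or a joint stands for the part that bears it (a point fixed in the world has none). Each returns a list of dicts, best first, with "confidence" (0 to 1); they miss things now and then, are a little off and sometimes report something else, mostly with a low value. They report only what shows in the picture. A call takes as long as a camera call. They do not tell look-alikes from the thing itself.
- arm.recognise(camera, thing): "box" ([left, top, width, height] in pixels, round what is visible of it).
- arm.cut_out(camera, thing): "region" (420x560 bool, what is visible of it) and "box" ([left, top, width, height] in pixels, round what is visible of it).
The state is a dict: "t": time; "joint_pos": joint angles; "qvel": joint speeds; "joint_efforts": joint torques, N m; "tool_pos": TCP position; "tcp_rot": TCP orientation; "ft_force": force on the tool from outside, world axes, zero at the start; "torque": the same for the moment, N m; "grip_width": finger opening in mm.
Only numpy, scipy, OpenCV 4.12 (cv2) and the standard library are available. Lean on these libraries where they do the work, as an engineer would, in place of code of your own. Each camera call takes 0.05 s, during which the arm holds its last target.

## Working session

There is one attempt and no reset: what is moved stays moved. The work goes in short steps, Python scripts to look and compute and a tool call to move; the robot and the scene stay as the last step left them, time stands still between calls to the robot, and variables do not carry over. Pictures are saved under pics/ and viewed, and the job is handed in when it is done.

Besides the shell and the picture viewer there is one more tool, called after "Emit:" as name([rows], argument=value, ...), one row to a line, values as JSON. arm_command: Moves the arm, as the interface text tells. Its arguments: {"type":"object","properties":{"deltas":{"type":"array","items":{"type":"object","properties":{"claw":{"type":"number"},"delta_pos":{"type":"array","items":{"type":"number"}},"yaw":{"type":"number"}}}},"grip_force":{"type":"number"}},"required":["deltas"]}

```bash
mkdir -p pics; ls; python3 - <<'E'
from workcell import arm
import cv2
for n in ("top","scene"):
    s=arm.snapshot(n); cv2.imwrite(f"pics/{n}0.png",s["frame"][:,:,::-1])
    print(n,{k:(v.tolist() if hasattr(v,'tolist') else v) for k,v in s.items() if k!="frame"})
    for th in ("green_jar","blue_jar","orange_jar","pink_stone","carousel","display_foot","loupe","tweezers","torch"):
        print(th,[(d["box"],round(d["confidence"],2)) for d in arm.recognise(n,th)][:4])
print(arm.observe())
E
```

```text
pics
top {'fx': 530.3641726775261, 'fy': 530.3641726775261, 'cx': 284.61924782971795, 'cy': 208.95141644736685, 'R': [[0.013133548109777104, -0.9996808466498622, 0.021580425284567925], [-0.9848022795525532, -0.016670035272695786, -0.17287735569501866], [0.17318192775847915, -0.018981958945844462, -0.9847069133160563]], 't': [-74.64338593141424, 509.77930919243096, 998.5538121202813]}
green_jar [([346.1, 184.0, 16.3, 17.6], 0.74), ([349.7, 233.1, 17.6, 14.7], 0.51), ([270.8, 174.0, 11.2, 16.0], 0.47)]
blue_jar [([186.6, 188.8, 21.5, 16.9], 0.58)]
orange_jar [([219.6, 138.2, 16.4, 17.5], 0.79)]
pink_stone [([235.1, 218.6, 20.4, 16.8], 0.86)]
carousel [([160.3, 120.6, 145.7, 140.2], 0.7)]
display_foot [([160.1, 122.2, 145.6, 138.9], 0.15)]
loupe [([379.5, 215.0, 27.2, 10.1], 0.57)]
tweezers [([127.0, 289.3, 10.6, 5.6], 0.47), ([190.6, 188.7, 15.0, 18.1], 0.23)]
torch [([363.4, 146.2, 51.0, 9.3], 0.75)]
scene {'fx': 540.5953563345556, 'fy': 540.5953563345556, 'cx': 273.0228137698081, 'cy': 205.81483222679367, 'R': [[0.6498569640794828, -0.7598246728025573, -0.018772129284780694], [-0.480
[... 681 characters left out ...]
([390.3, 219.2, 42.5, 26.5], 0.88)]
{'t': 1.0, 'joint_pos': array([ 9.50999172e-01,  2.86266439e-01,  1.57669901e+00,  2.05004622e-05,
        1.27857936e+00, -1.50034460e-01]), 'qvel': array([-0.00010953, -0.00016328,  0.00106784,  0.00027566, -0.00074749,
       -0.0010962 ]), 'joint_efforts': array([-8.92191438e-04, -4.05981517e+01, -2.92943001e+01, -1.71676643e-04,
        5.73775269e-04, -1.85451420e-06]), 'tool_pos': array([305.54098743, 601.88009843, 231.34779985]), 'tcp_rot': array([ 0.60264885, -0.60262288, -0.36991827,  0.36989254]), 'ft_force': array([-0.33848865, -0.09801815,  0.28509309]), 'torque': array([ 0.05329194,  0.0068406 , -0.00255584]), 'grip_width': 85.23175468035562}
```

```bash
python3 - <<'E'
import cv2
a=cv2.imread("pics/top0.png");cv2.imwrite("pics/topz.png",cv2.resize(a[100:310,110:430],None,fx=2.5,fy=2.5,interpolation=cv2.INTER_CUBIC))
E
```

```text
(no output)
```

View pics/topz.png

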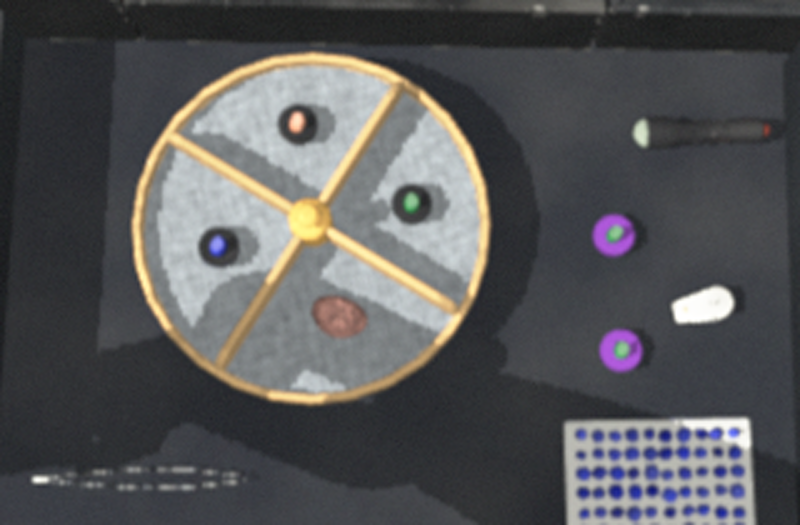

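View pics/top0.png

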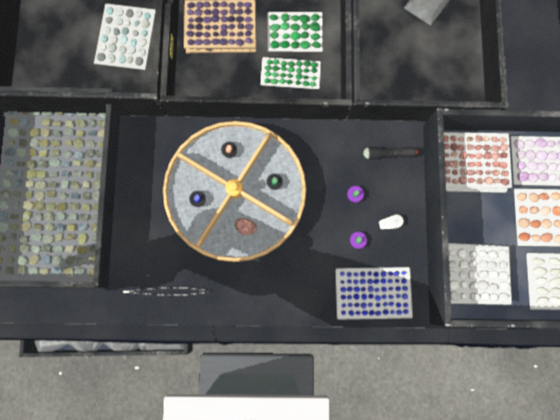

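View pics/scene0.png

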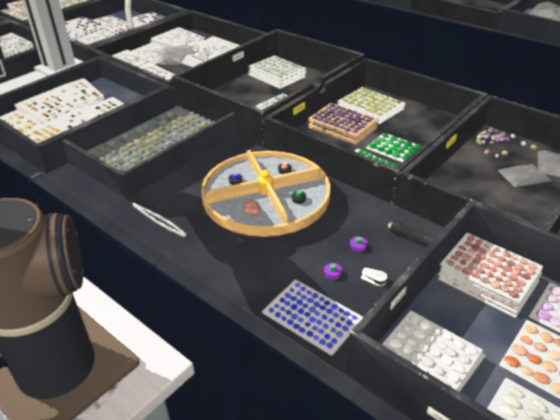

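The top view shows the hub at about (234,188) and the green-gem jar at about (274,181), to the right of the hub. The purple look-alikes at (356,194) and (358,240) are off the display. The plate has to turn clockwise by about 100°.

```bash
cat > h.py <<'E'
from workcell import arm
import numpy as np, cv2
from scipy.spatial.transform import Rotation as Ro
from scipy.optimize import least_squares
def ray(s,uv,z):
    uv=np.atleast_2d(uv).astype(float); R=np.array(s["R"]);t=np.array(s["t"])
    d=np.c_[(uv[:,0]-s["cx"])/s["fx"],(uv[:,1]-s["cy"])/s["fy"],np.ones(len(uv))]@R
    c=-R.T@t
    return c+d*((z-c[2])/d[:,2])[:,None]
def wood(s):
    hsv=cv2.cvtColor(s["frame"],cv2.COLOR_RGB2HSV)
    return (hsv[...,0]>8)&(hsv[...,0]<32)&(hsv[...,1]>80)&(hsv[...,2]>110)
def fitrim(s,c0):
    v,u=np.nonzero(wood(s)); P=ray(s,np.c_[u,v],40)[:,:2]
    r=np.linalg.norm(P-c0,axis=1); P=P[(r>125)&(r<155)]
    f=least_squares(lambda p:np.linalg.norm(P-p[:2],axis=1)-p[2],[*c0,139],loss="soft_l1",f_scale=2)
    return f.x,len(P)
def dividers(s,c):
    v,u=np.nonzero(wood(s)); P=ray(s,np.c_[u,v],58)[:,:2]-c
    r=np.linalg.norm(P,axis=1);P=P[(r>30)&(r<118)];a=np.arctan2(P[:,1],P[:,0])
    # mod-90 estimate
    m=np.angle(np.exp(4j*a).mean())/4
    return np.degrees(m)%90
def jar(s,cam,th,c,z=50):
    o=[]
    for d in arm.recognise(cam,th):
        b=d["box"]; p=ray(s,[b[0]+b[2]/2,b[1]+b[3]/2],z)[0][:2]; q=p-c
        o.append((round(d["confidence"],2),p.round(1).tolist(),round(float(np.hypot(*q)),1),round(float(np.degrees(np.arctan2(q[1],q[0]))),1)))
    return o
E
python3 - <<'E'
from h import *
cc=None
for n,hub in (("top",(234,186)),("scene",(265,178))):
    s=arm.snapshot(n)
    c0=ray(s,hub,78)[0][:2]; print(n,"hub",c0)
    f,k=fitrim(s,c0);print("rim",f,k)
    f,k=fitrim(s,f[:2]);print("rim",f,k)
    c=f[:2];print("div",dividers(s,c))
    for th in ("green_jar","blue_jar","orange_jar","pink_stone","loupe","tweezers"):
        print(th,jar(s,n,th,c,45 if "jar" in th else 35 if "st" in th else 8))
o=arm.observe()
print(Ro.from_quat(np.roll(o["tcp_rot"],-1)).as_matrix().round(3))
E
```

```text
top hub [548.07411604  31.22425322]
rim [549.17699267  33.04825069 137.95727205] 1919
rim [549.19991291  33.08812396 137.95468934] 1920
div 59.4432115447587
green_jar [(0.79, [450.5, -213.6], 265.7, -111.8), (0.68, [544.6, -208.1], 241.3, -91.1)]
blue_jar [(0.69, [529.7, 102.7], 72.3, 105.6)]
orange_jar [(0.64, [632.8, 45.6], 84.6, 8.5)]
pink_stone [(0.81, [470.6, 9.3], 82.1, -163.2)]
loupe [(0.69, [494.4, -287.8], 325.5, -99.7)]
tweezers []
scene hub [533.78375126  17.41238457]
rim [539.54206898  22.90345185 139.50328768] 1760
rim [542.52189307  25.38396702 139.86606715] 2188
div 59.201048156957555
green_jar [(0.69, [518.3, -233.2], 259.7, -95.4), (0.68, [420.4, -240.2], 292.3, -114.7), (0.53, [571.1, -58.2], 88.4, -71.2)]
blue_jar []
orange_jar [(0.65, [626.3, 39.8], 85.0, 9.8)]
pink_stone [(0.58, [479.6, 12.2], 64.3, -168.2)]
loupe [(0.79, [496.9, -288.3], 317.0, -98.3)]
tweezers [(0.65, [348.4, 160.9], 236.7, 145.1)]
[[ 0.453  0.    -0.892]
 [ 0.892 -0.     0.453]
 [-0.    -1.    -0.   ]]
```

```bash
python3 - <<'E'
from h import *
s=arm.snapshot("top"); c=np.array([549.2,33])
for nm,p,z in (("green gem",(110+411/2.5,100+202/2.5),45),("orange gem",(110+297/2.5,100+122/2.5),45),("backwall",(234,104),0),("backwall",(234,104),60)):
    q=ray(s,p,z)[0][:2];print(nm,q,np.hypot(*(q-c)),np.degrees(np.arctan2(*(q-c)[::-1])))
for k in (0,1,2):
  g=arm.recognise("top","green_jar");print([(d["box"],d["confidence"]) for d in g]); s=arm.snapshot("top")
t=np.radians(-30.6);d=np.array([np.cos(t),np.sin(t)]);n=np.array([-d[1],d[0]])
for k in (28,18): 
  P=np.r_[c+111*d+k*n,40]
  o=arm.observe();M=Ro.from_quat(np.roll(o["tcp_rot"],-1)).as_matrix()
  print(P,M.T@(P-o["tool_pos"]))
E
```

```text
green gem [567.29902122 -45.93976057] 80.98802607258153 -77.08661993073093
orange gem [631.34618719  46.48012286] 83.2448784175023 9.319133193343605
backwall [743.27594341  42.64475996] 194.315447679408 2.8450192536767807
backwall [720.17139105  37.62277374] 171.03387558003817 1.5488024435816279
[([270.7, 174.1, 11.1, 15.1], 0.74), ([345.6, 184.0, 16.5, 16.9], 0.65)]
[([350.1, 234.0, 16.4, 14.3], 0.55), ([347.6, 184.5, 14.5, 18.2], 0.53), ([266.5, 174.2, 15.3, 16.5], 0.51)]
[([349.1, 232.3, 18.0, 16.8], 0.78), ([348.2, 187.0, 14.2, 13.4], 0.65), ([268.1, 175.8, 12.3, 15.0], 0.54)]
[6.58995525e+02 5.97179608e-01 4.00000000e+01] [-376.15627803  191.34431097 -587.35664124]
[653.90511048  -8.01024066  40.        ] [-386.13561102  191.34398181 -586.71405824]
```

Emit:
arm_command([
  {"claw": 0,"delta_pos": [-0.94,0,-1.47],"yaw": 0},
  {"claw": 0,"delta_pos": [-1.88,0,-2.94],"yaw": 0},
  {"claw": 0,"delta_pos": [-1.88,0,-2.94],"yaw": 0},
  {"claw": 0,"delta_pos": [-1.88,0,-2.94],"yaw": 0},
  {"claw": 0,"delta_pos": [-1.88,0,-2.94],"yaw": 0},
  {"claw": 0,"delta_pos": [-1.88,0,-2.94],"yaw": 0},
  {"claw": 0,"delta_pos": [-1.88,0,-2.94],"yaw": 0},
  {"claw": 0,"delta_pos": [-1.88,0,-2.94],"yaw": 0},
  {"claw": 0,"delta_pos": [-1.88,0,-2.94],"yaw": 0},
  {"claw": 0,"delta_pos": [-1.88,0,-2.94],"yaw": 0},
  {"claw": 0,"delta_pos": [-1.88,0,-2.94],"yaw": 0},
  {"claw": 0,"delta_pos": [-1.88,0,-2.94],"yaw": 0},
  {"claw": 0,"delta_pos": [-1.88,0,-2.94],"yaw": 0},
  {"claw": 0,"delta_pos": [-1.88,0,-2.94],"yaw": 0},
  {"claw": 0,"delta_pos": [-1.88,0,-2.94],"yaw": 0},
  {"claw": 0,"delta_pos": [-1.88,0,-2.94],"yaw": 0},
  {"claw": 0,"delta_pos": [-1.88,0,-2.94],"yaw": 0},
  {"claw": 0,"delta_pos": [-1.88,0,-2.94],"yaw": 0},
  {"claw": 0,"delta_pos": [-1.88,0,-2.94],"yaw": 0},
  {"claw": 0,"delta_pos": [-1.88,0,-2.94],"yaw": 0},
])

```text
t: 4.05
tool_pos: [650.8, 13.0, 231.4]
tcp_rot: [-0.603, 0.603, 0.37, -0.37]
ft_force: [-0.1, -0.1, -0.0]
grip_width: -0.0
```

Emit:
arm_command([
  {"claw": 0,"delta_pos": [-0.94,0,-1.47],"yaw": 0},
  {"claw": 0,"delta_pos": [0,0,0],"yaw": 3.7},
  {"claw": 0,"delta_pos": [0,0,0],"yaw": 0},
])

```text
t: 4.35
tool_pos: [659.3, -0.4, 231.1]
tcp_rot: [0.615, -0.614, -0.35, 0.35]
ft_force: [0.5, 0.3, -0.3]
grip_width: -0.7
```

```bash
cat > go.py <<'E'
from h import *
def st():
    o=arm.observe();M=Ro.from_quat(np.roll(o["tcp_rot"],-1)).as_matrix()
    print("t",round(o["t"],2),"tcp",o["tool_pos"].round(1),"xang",np.degrees(np.arctan2(M[1,0],M[0,0])).round(1),"down",M[:,1].round(3),"F",o["ft_force"].round(1),"w",round(o["grip_width"],1),"q",o["joint_pos"].round(2))
    return o,M
E
python3 - <<'E'
from go import *
o,M=st()
for P in ([659,0.6,70],):
    print(M.T@(np.array(P)-o["tool_pos"]))
s=arm.snapshot("wrist");cv2.imwrite("pics/w1.png",s["frame"][:,:,::-1])
s=arm.snapshot("top");cv2.imwrite("pics/t1.png",cv2.resize(s["frame"][80:290,130:410,::-1],None,fx=2.5,fy=2.5))
E
```

```text
t 4.35 tcp [ 6.593e+02 -4.000e-01  2.311e+02] xang 59.3 down [-0.001  0.    -1.   ] F [ 0.5  0.3 -0.3] w -0.7 q [-0.15  0.25  1.62  0.    1.27 -1.19]
[  0.76150555 161.08701246   0.59584872]
```

View pics/w1.png

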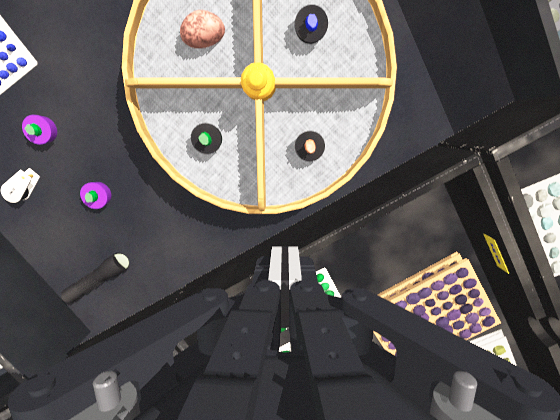

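View pics/t1.png

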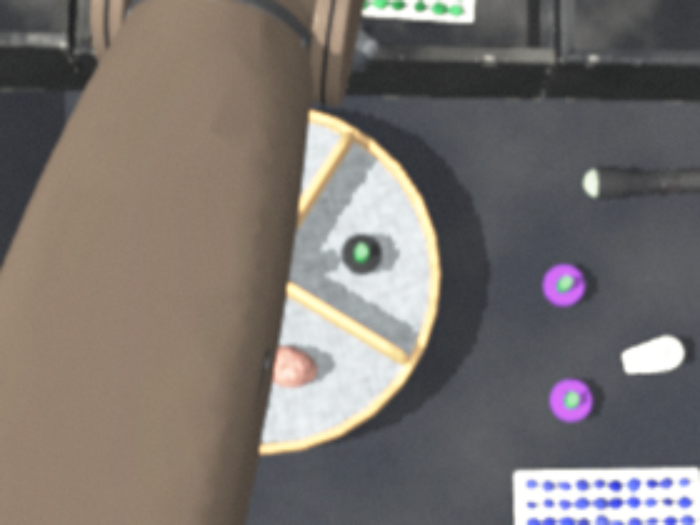

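The wrist view shows the dividers square to the tool, with the hub at (258,82). The divider I will push runs down column 262, and the orange jar is to its right at (310,145). I'll measure the display from this view.

```bash
cat >> go.py <<'E'
def wrist():
    o=arm.observe();M=Ro.from_quat(np.roll(o["tcp_rot"],-1)).as_matrix()
    s=dict(arm.snapshot("wrist")); m=np.array(s["mount"])
    R=M@m[:3,:3]; c=M@m[:3,3]+o["tool_pos"]
    s["R"]=R.T; s["t"]=-R.T@c
    return s
E
python3 - <<'E'
from go import *
o,M=st()
s=wrist();print("mount t",np.array(s["mount"])[:3,3])
c0=ray(s,(258,79),78)[0][:2];print("hub",c0)
f,k=fitrim(s,c0);f,k=fitrim(s,f[:2]);print(f,k);c=f[:2]
print("div",dividers(s,c))
for nm,p in (("green",(207,138)),("orange",(310,146)),("blue",(311,23))):
    q=ray(s,p,45)[0][:2]-c;print(nm,q+c,np.hypot(*q),np.degrees(np.arctan2(*q[::-1])))
for p in ((262,200),(262,120)):
    q=ray(s,p,58)[0];print(q,M.T@(q-o["tool_pos"]))
E
```

```text
t 4.45 tcp [659.1   0.7 231.2] xang 59.5 down [-0.001  0.    -1.   ] F [-0.1 -0.3 -0.1] w -0.3 q [-0.15  0.25  1.62  0.    1.27 -1.19]
mount t [  -1.26768947 -141.17334275   70.17325482]
hub [552.99492664  33.92852026]
[552.35639217  31.41544762 134.4689916 ] 5030
div 59.53171492812325
green [569.67225969 -43.77247569] 77.1560955410701 -77.03084717670002
orange [632.73999233  46.6364228 ] 81.81198725985003 10.722252445406815
blue [531.49146355 104.3285625 ] 75.83974925889248 105.96908441804341
[655.05853244 -26.62194907  58.        ] [-25.55807304 173.2295001  -10.44250914]
[584.38029116  17.09959185  58.        ] [-23.80118389 173.27780411  72.647189  ]
```

Emit:
arm_command([
  {"claw": 0,"delta_pos": [0,1.5,0],"yaw": 0},
  {"claw": 0,"delta_pos": [0,3,0],"yaw": 0},
  {"claw": 0,"delta_pos": [0,3,0],"yaw": 0},
  {"claw": 0,"delta_pos": [0,3,0],"yaw": 0},
  {"claw": 0,"delta_pos": [0,3,0],"yaw": 0},
  {"claw": 0,"delta_pos": [0,1.5,0],"yaw": 0},
  {"claw": 0,"delta_pos": [0,1,0],"yaw": 0},
  {"claw": 0,"delta_pos": [0,0,0],"yaw": 0},
])

```text
t: 5.3
tool_pos: [658.8, 0.8, 69.9]
tcp_rot: [0.615, -0.614, -0.35, 0.351]
ft_force: [-1.4, 0.2, 0.7]
grip_width: -0.2
```

```bash
python3 - <<'E'
from go import *
o,M=st()
s=wrist();cv2.imwrite("pics/w2.png",s["frame"][:,:,::-1])
E
```

```text
t 5.3 tcp [658.8   0.8  69.9] xang 59.4 down [-0.002  0.    -1.   ] F [-1.4  0.2  0.7] w -0.2 q [-0.15  0.42  1.72 -0.    1.   -1.19]
```

View pics/w2.png

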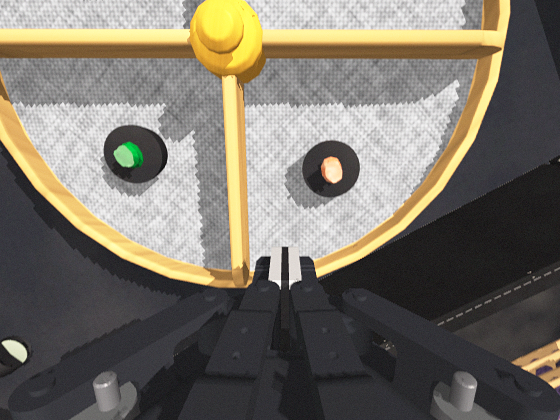

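The tips are between the divider at (238,230) and the rim, well clear of the orange jar at (331,168). I'll lower them to z = 38.

Emit:
arm_command([
  {"claw": 0,"delta_pos": [0,1,0],"yaw": 0},
  {"claw": 0,"delta_pos": [0,1,0],"yaw": 0},
  {"claw": 0,"delta_pos": [0,1,0],"yaw": 0},
  {"claw": 0,"delta_pos": [0,0.2,0],"yaw": 0},
  {"claw": 0,"delta_pos": [0,0,0],"yaw": 0},
])

```text
t: 5.85
tool_pos: [659.0, 0.5, 38.3]
tcp_rot: [0.615, -0.614, -0.35, 0.351]
ft_force: [-0.2, -0.0, 0.8]
grip_width: -0.0
```

```bash
python3 - <<'E'
from go import *
o,M=st()
c=np.array([551,32]);q=o["tool_pos"][:2]-c;print(np.hypot(*q),np.degrees(np.arctan2(*q[::-1])), M.T@np.r_[q,0])
E
```

```text
t 5.85 tcp [6.59e+02 5.00e-01 3.83e+01] xang 59.4 down [-0.002  0.    -1.   ] F [-0.2 -0.   0.8] w -0.0 q [-0.15  0.46  1.73 -0.    0.95 -1.19]
112.53107206816522 -16.28196287593219 [  27.86888418   -0.18651257 -109.02537635]
```

Emit:
arm_command([
  {"claw": 0,"delta_pos": [-0.4,0,0],"yaw": 0},
  {"claw": 0,"delta_pos": [-0.4,0,0],"yaw": 0},
  {"claw": 0,"delta_pos": [-0.19,0,-0.03],"yaw": 1},
  {"claw": 0,"delta_pos": [-0.38,0,-0.06],"yaw": 2},
  {"claw": 0,"delta_pos": [-0.478,0,-0.077],"yaw": 2.5},
  {"claw": 0,"delta_pos": [-0.478,0,-0.077],"yaw": 2.5},
  {"claw": 0,"delta_pos": [-0.478,0,-0.077],"yaw": 2.5},
  {"claw": 0,"delta_pos": [-0.478,0,-0.077],"yaw": 2.5},
  {"claw": 0,"delta_pos": [-0.478,0,-0.077],"yaw": 2.5},
  {"claw": 0,"delta_pos": [-0.478,0,-0.077],"yaw": 2.5},
])

```text
t: 6.85
tool_pos: [638.6, -37.0, 39.7]
tcp_rot: [-0.662, 0.662, 0.249, -0.248]
ft_force: [0.3, 0.2, 1.1]
grip_width: -0.0
```

```bash
cat >> go.py <<'E'
def rel():
    o,M=st();q=o["tool_pos"]-np.array([551,32,38]);print("rel in tool",(M.T@q).round(1));return o,M
E
python3 - <<'E'
from go import *
rel()
s=wrist();cv2.imwrite("pics/w3.png",s["frame"][:,:,::-1])
E
```

```text
t 6.85 tcp [638.6 -37.   39.7] xang 41.2 down [ 0.001  0.    -1.   ] F [0.3 0.2 1.1] w -0.0 q [-0.22  0.42  1.78  0.    0.94 -0.94]
rel in tool [  20.5   -1.6 -109.6]
```

View pics/w3.png

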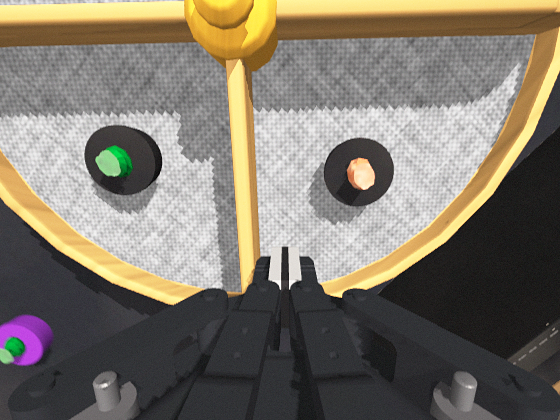

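The display turns with the finger: the divider is still vertical in the wrist view, against the tip at (255,260). Both jars are clear, so I'll carry on.

Emit:
arm_command([
  {"claw": 0,"delta_pos": [-0.478,0,-0.077],"yaw": 2.5},
  {"claw": 0,"delta_pos": [-0.478,0.02,-0.077],"yaw": 2.5},
  {"claw": 0,"delta_pos": [-0.478,0.02,-0.077],"yaw": 2.5},
  {"claw": 0,"delta_pos": [-0.478,0.02,-0.077],"yaw": 2.5},
  {"claw": 0,"delta_pos": [-0.478,0.02,-0.077],"yaw": 2.5},
  {"claw": 0,"delta_pos": [-0.478,0.02,-0.077],"yaw": 2.5},
  {"claw": 0,"delta_pos": [-0.478,0,-0.077],"yaw": 2.5},
  {"claw": 0,"delta_pos": [-0.478,0,-0.077],"yaw": 2.5},
  {"claw": 0,"delta_pos": [-0.478,0,-0.077],"yaw": 2.5},
  {"claw": 0,"delta_pos": [-0.478,0,-0.077],"yaw": 2.5},
  {"claw": 0,"delta_pos": [-0.478,0,-0.077],"yaw": 2.5},
  {"claw": 0,"delta_pos": [-0.478,0,-0.077],"yaw": 2.5},
  {"claw": 0,"delta_pos": [-0.478,0,-0.077],"yaw": 2.5},
  {"claw": 0,"delta_pos": [-0.478,0,-0.077],"yaw": 2.5},
  {"claw": 0,"delta_pos": [-0.478,0,-0.077],"yaw": 2.5},
  {"claw": 0,"delta_pos": [-0.478,0,-0.077],"yaw": 2.5},
])

```text
t: 8.5
tool_pos: [574.3, -76.9, 38.8]
tcp_rot: [-0.707, 0.707, 0.008, -0.007]
ft_force: [1.0, 0.5, 0.5]
grip_width: 0.0
```

```bash
python3 - <<'E'
from go import *
rel()
s=wrist();cv2.imwrite("pics/w4.png",s["frame"][:,:,::-1])
s=arm.snapshot("top");cv2.imwrite("pics/t4.png",cv2.resize(s["frame"][80:290,130:410,::-1],None,fx=2.5,fy=2.5))
E
```

```text
t 8.5 tcp [574.3 -76.9  38.8] xang 1.2 down [ 0.001 -0.    -1.   ] F [1.  0.5 0.5] w 0.0 q [-0.31  0.31  1.93  0.    0.89 -0.33]
rel in tool [  20.9   -0.7 -109.4]
```

View pics/w4.png

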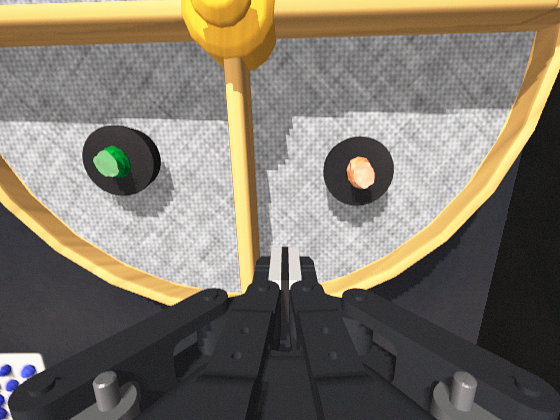

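View pics/t4.png

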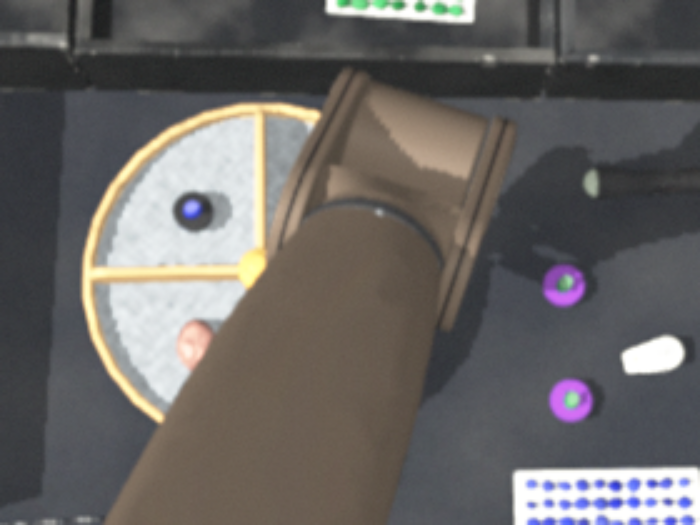

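```bash
python3 - <<'E'
from go import *
s=wrist();c=np.array([551,32])
for nm,p in (("green",(119,161)),("orange",(358,173))):
    q=ray(s,p,46)[0][:2]-c;print(nm,q+c,np.hypot(*q),np.degrees(np.arctan2(*q[::-1])))
print(dividers(s,c))
E
```

```text
green [498.46611447 -25.78601671] 78.096305012379 -132.2743095342268
orange [605.02355675 -28.6636748 ] 81.23192798685267 -48.31359019302266
0.2672277653263599
```

Emit:
arm_command([
  {"claw": 0,"delta_pos": [-0.3,0,-0.05],"yaw": 1.5},
  {"claw": 0,"delta_pos": [-0.478,0,-0.077],"yaw": 2.5},
  {"claw": 0,"delta_pos": [-0.478,0,-0.077],"yaw": 2.5},
  {"claw": 0,"delta_pos": [-0.478,0,-0.077],"yaw": 2.5},
  {"claw": 0,"delta_pos": [-0.478,0,-0.077],"yaw": 2.5},
  {"claw": 0,"delta_pos": [-0.478,0,-0.077],"yaw": 2.5},
  {"claw": 0,"delta_pos": [-0.478,0,-0.077],"yaw": 2.5},
  {"claw": 0,"delta_pos": [-0.478,0,-0.077],"yaw": 2.5},
  {"claw": 0,"delta_pos": [-0.478,0,-0.077],"yaw": 2.5},
  {"claw": 0,"delta_pos": [-0.478,0,-0.077],"yaw": 2.5},
  {"claw": 0,"delta_pos": [-0.478,0,-0.077],"yaw": 2.5},
  {"claw": 0,"delta_pos": [-0.478,0,-0.077],"yaw": 2.5},
  {"claw": 0,"delta_pos": [-0.478,0,-0.077],"yaw": 2.5},
  {"claw": 0,"delta_pos": [-0.478,0,-0.077],"yaw": 2.5},
  {"claw": 0,"delta_pos": [-0.478,0,-0.077],"yaw": 2.5},
  {"claw": 0,"delta_pos": [-0.38,0,-0.06],"yaw": 2},
  {"claw": 0,"delta_pos": [-0.19,0,-0.03],"yaw": 1},
  {"claw": 0,"delta_pos": [-0.19,0,-0.03],"yaw": 1},
  {"claw": 0,"delta_pos": [0,0,0],"yaw": 0},
])

```text
t: 10.55
tool_pos: [497.9, -65.2, 38.3]
tcp_rot: [0.666, -0.666, 0.237, -0.237]
ft_force: [-0.4, -0.1, 0.2]
grip_width: -0.2
```

```bash
python3 - <<'E'
from go import *
rel()
s=wrist();cv2.imwrite("pics/w5.png",s["frame"][:,:,::-1])
c=np.array([551,32]);print(dividers(s,c))
s=arm.snapshot("top");cv2.imwrite("pics/t5.png",cv2.resize(s["frame"][80:290,130:410,::-1],None,fx=2.5,fy=2.5))
E
```

```text
t 10.55 tcp [497.9 -65.2  38.3] xang -39.1 down [-0.  0. -1.] F [-0.4 -0.1  0.2] w -0.2 q [-0.33  0.16  2.12  0.    0.86  0.35]
rel in tool [  20.1   -0.3 -109. ]
50.51485558393208
```

View pics/w5.png

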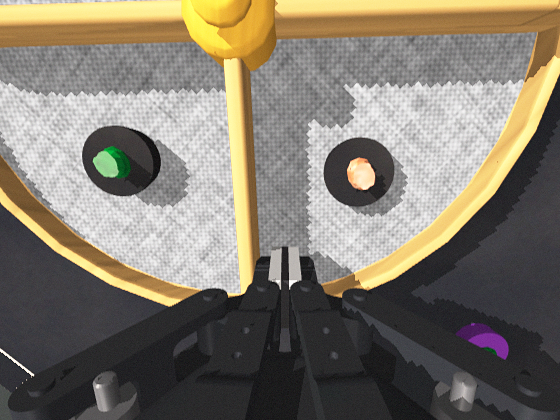

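View pics/t5.png

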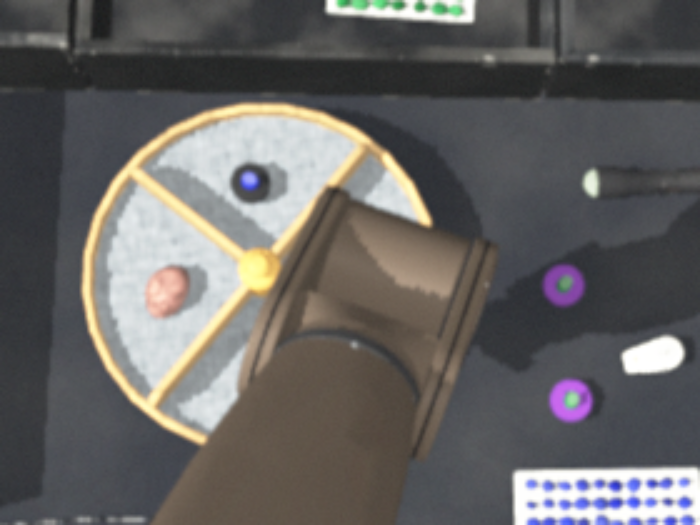

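Emit:
arm_command([
  {"claw": 0,"delta_pos": [-0.19,0,-0.03],"yaw": 1},
  {"claw": 0,"delta_pos": [-0.19,0,-0.03],"yaw": 1},
  {"claw": 0,"delta_pos": [-0.19,0,-0.03],"yaw": 1},
  {"claw": 0,"delta_pos": [-0.19,0,-0.03],"yaw": 1},
  {"claw": 0,"delta_pos": [-0.1,0,-0.01],"yaw": 0.5},
  {"claw": 0,"delta_pos": [0,0,0],"yaw": 0},
  {"claw": 0,"delta_pos": [0.3,0,0],"yaw": 0},
  {"claw": 0,"delta_pos": [0.3,0,0],"yaw": 0},
  {"claw": 0,"delta_pos": [0,-1.5,0],"yaw": 0},
  {"claw": 0,"delta_pos": [0,-3,0],"yaw": 0},
  {"claw": 0,"delta_pos": [0,-3,0],"yaw": 0},
  {"claw": 0,"delta_pos": [0,-3,0],"yaw": 0},
  {"claw": 0,"delta_pos": [0,-3,0],"yaw": 0},
  {"claw": 0,"delta_pos": [0,-3,0],"yaw": 0},
  {"claw": 0,"delta_pos": [0,0,0],"yaw": 0},
  {"claw": 0,"delta_pos": [0,0,0],"yaw": 0},
])

```text
t: 12.25
tool_pos: [495.4, -65.0, 203.8]
tcp_rot: [0.657, -0.656, 0.262, -0.263]
ft_force: [-0.6, 0.7, -0.3]
grip_width: -0.1
```

```bash
python3 - <<'E'
from go import *
rel()
s=wrist();cv2.imwrite("pics/w6.png",s["frame"][:,:,::-1])
c=np.array([551,32]);f,k=fitrim(s,c);print(f,k,dividers(s,c))
print(jar(s,"wrist","green_jar",c),[d["box"] for d in arm.recognise("wrist","green_jar")])
s=arm.snapshot("scene");cv2.imwrite("pics/s6.png",cv2.resize(s["frame"][120:290,180:400,::-1],None,fx=3,fy=3))
print(jar(s,"scene","green_jar",c),[d["box"] for d in arm.recognise("scene","green_jar")])
E
```

```text
t 12.25 tcp [495.4 -65.  203.8] xang -43.6 down [ 0.001 -0.    -1.   ] F [-0.6  0.7 -0.3] w -0.1 q [-0.33 -0.08  2.03  0.    1.19  0.43]
rel in tool [  26.9 -165.9 -108.5]
[550.48546977  30.2652916  133.82176333] 5388 47.54431604997607
[(0.63, [473.8, 27.8], 77.3, -176.9), (0.62, [468.5, -188.3], 235.3, -110.5), (0.56, [553.2, -188.0], 220.0, -89.4)] [[184.5, 126.8, 33.3, 28.7], [329.2, 279.2, 27.8, 19.0], [389.6, 223.7, 28.6, 31.3]]
[(0.75, [422.7, -240.9], 301.5, -115.2), (0.68, [511.5, -234.1], 269.0, -98.4), (0.46, [462.3, -309.0], 352.4, -104.6), (0.45, [460.1, 12.6], 92.9, -167.9)] [[326.2, 261.5, 13.7, 19.6], [348.6, 238.4, 17.8, 10.8], [364.6, 269.1, 26.0, 14.7], [235.6, 197.7, 16.3, 16.3]]
```

View pics/w6.png

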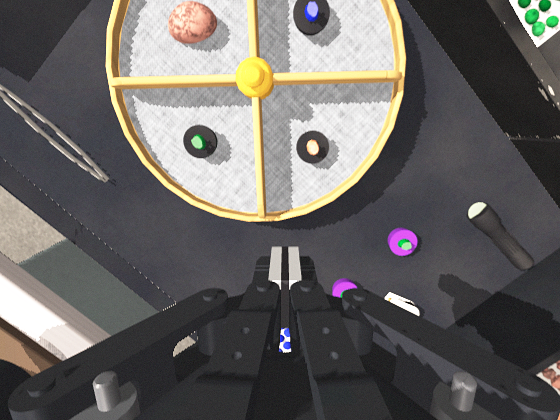

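View pics/s6.png

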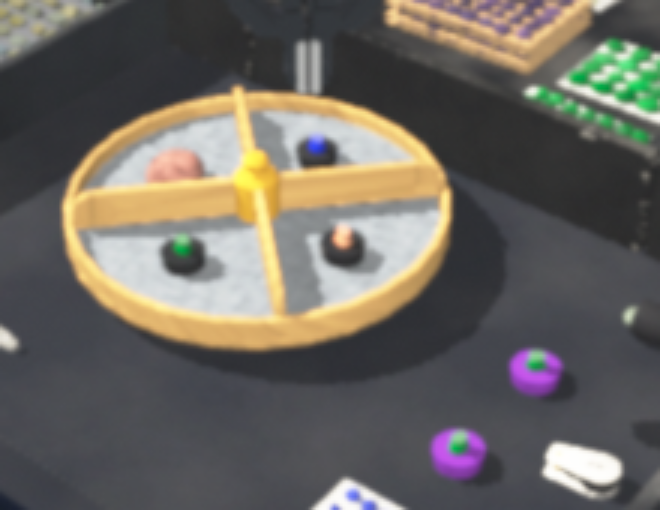

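```bash
python3 - <<'E'
from go import *
o,M=rel()
s=wrist();print(ray(s,(200,141),45))
P=np.array([473,29,70]);print(M.T@(P-o["tool_pos"]))
E
```

```text
t 12.55 tcp [494.3 -64.6 201.9] xang -43.6 down [-0.003  0.001 -1.   ] F [-0.4  0.5  0. ] w -0.1 q [-0.33 -0.08  2.03 -0.    1.2   0.43]
rel in tool [  25.2 -163.8 -109.3]
[[470.66616215  29.6836723   45.        ]]
[-79.70113783 132.01120409  53.23287008]
```

Emit:
arm_command([
  {"claw": 0,"delta_pos": [-1,0,0.67],"yaw": 0},
  {"claw": 0,"delta_pos": [-2,0,1.34],"yaw": 0},
  {"claw": 0,"delta_pos": [-2,0,1.34],"yaw": 0},
  {"claw": 0,"delta_pos": [-2,0,1.34],"yaw": 0},
  {"claw": 0,"delta_pos": [-1,0,0.66],"yaw": 0},
  {"claw": 0,"delta_pos": [0,2,0],"yaw": 0},
  {"claw": 0,"delta_pos": [0,2.5,0],"yaw": 0},
  {"claw": 0,"delta_pos": [0,1.5,0],"yaw": 0},
  {"claw": 0,"delta_pos": [0,0,0],"yaw": 0},
  {"claw": 0,"delta_pos": [0,0,0],"yaw": 0},
])

```text
t: 13.6
tool_pos: [474.1, 29.2, 143.5]
tcp_rot: [-0.656, 0.657, -0.263, 0.263]
ft_force: [0.8, 0.3, 0.6]
grip_width: -0.1
```

```bash
python3 - <<'E'
from go import *
o,M=rel()
s=wrist();cv2.imwrite("pics/w7.png",s["frame"][:,:,::-1])
P=np.array([472.5,29,70]);print(M.T@(P-o["tool_pos"]))
print(jar(s,"wrist","green_jar",np.array([551,32])))
E
```

```text
t 13.6 tcp [474.1  29.2 143.5] xang -43.6 down [-0. -0. -1.] F [0.8 0.3 0.6] w -0.1 q [-0.15 -0.07  2.13 -0.    1.08  0.61]
rel in tool [ -53.7 -105.5  -55.1]
[-1.02341737 73.52155204 -1.18413962]
[(0.95, [473.9, 32.5], 77.1, 179.6), (0.71, [547.9, -166.1], 198.2, -90.9)]
```

View pics/w7.png

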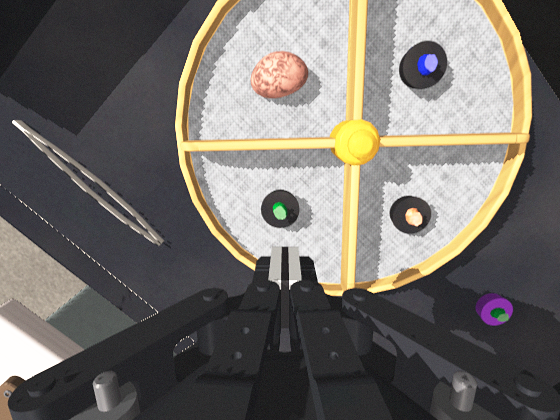

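The jar is measured at (474,32), which is 179.6° from the axis, so it is squarely in front and under the tips. I'll lower and dwell.

Emit:
arm_command([
  {"claw": 0,"delta_pos": [-0.1,1.5,0.1],"yaw": 0},
  {"claw": 0,"delta_pos": [0,2,0],"yaw": 0},
  {"claw": 0,"delta_pos": [0,2,0],"yaw": 0},
  {"claw": 0,"delta_pos": [0,1,0],"yaw": 0},
  {"claw": 0,"delta_pos": [0,0.7,0],"yaw": 0},
  {"claw": 0,"delta_pos": [0,0,0],"yaw": 0},
  {"claw": 0,"delta_pos": [0,0,0],"yaw": 0},
  {"claw": 0,"delta_pos": [0,0,0],"yaw": 0},
  {"claw": 0,"delta_pos": [0,0,0],"yaw": 0},
  {"claw": 0,"delta_pos": [0,0,0],"yaw": 0},
  {"claw": 0,"delta_pos": [0,0,0],"yaw": 0},
  {"claw": 0,"delta_pos": [0,0,0],"yaw": 0},
])

```text
t: 14.9
tool_pos: [474.0, 30.5, 71.4]
tcp_rot: [0.657, -0.656, 0.263, -0.263]
ft_force: [-0.1, 0.5, -0.3]
grip_width: 0.3
```

```bash
python3 - <<'E'
from go import *
rel()
s=wrist();cv2.imwrite("pics/w8.png",s["frame"][:,:,::-1])
print(jar(s,"wrist","green_jar",np.array([551,32])))
E
```

```text
t 14.9 tcp [474.   30.5  71.4] xang -43.6 down [ 0. -0. -1.] F [-0.1  0.5 -0.3] w 0.3 q [-0.15  0.05  2.17 -0.    0.92  0.61]
rel in tool [-54.7 -33.5 -54.2]
[(0.85, [477.5, 36.4], 73.7, 176.6), (0.72, [541.2, -146.8], 179.1, -93.1)]
```

View pics/w8.png

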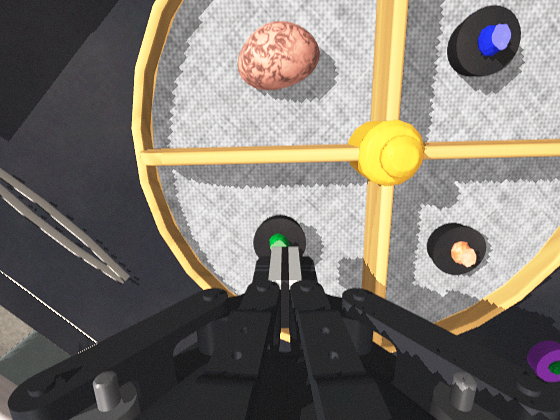

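The tips at (285,247) hover over the gem at (279,240), with the gap to the lid intact. I'll hold for the dwell.

Emit:
arm_command([
  {"delta_pos": [0,0,0]},
  {"delta_pos": [0,0,0]},
  {"delta_pos": [0,0,0]},
  {"delta_pos": [0,0,0]},
  {"delta_pos": [0,0,0]},
  {"delta_pos": [0,0,0]},
  {"delta_pos": [0,0,0]},
  {"delta_pos": [0,0,0]},
  {"delta_pos": [0,0,0]},
  {"delta_pos": [0,0,0]},
  {"delta_pos": [0,0,0]},
  {"delta_pos": [0,0,0]},
  {"delta_pos": [0,0,0]},
  {"delta_pos": [0,0,0]},
  {"delta_pos": [0,0,0]},
  {"delta_pos": [0,0,0]},
  {"delta_pos": [0,0,0]},
  {"delta_pos": [0,0,0]},
  {"delta_pos": [0,0,0]},
  {"delta_pos": [0,0,0]},
])

```text
validation failed for argument at $.de...
```

Emit:
arm_command([
  {"delta_pos": [0,0,0]},
  {"delta_pos": [0,0,0]},
  {"delta_pos": [0,0,0]},
  {"delta_pos": [0,0,0]},
  {"delta_pos": [0,0,0]},
  {"delta_pos": [0,0,0]},
  {"delta_pos": [0,0,0]},
  {"delta_pos": [0,0,0]},
  {"delta_pos": [0,-2,0]},
  {"delta_pos": [0,-3,0]},
  {"delta_pos": [0,-3,0]},
  {"delta_pos": [0,-3,0]},
  {"delta_pos": [0,-3,0]},
  {"delta_pos": [0,-2,0]},
  {"delta_pos": [0,0,0]},
  {"delta_pos": [0,0,0]},
  {"delta_pos": [0,0,0]},
  {"delta_pos": [0,0,0]},
])

```text
validation failed for argument at $.de...
```

```bash
python3 - <<'E'
from go import *
rel()
s=wrist();cv2.imwrite("pics/w9.png",s["frame"][:,:,::-1])
print(jar(s,"wrist","green_jar",np.array([551,32])),dividers(s,np.array([551,32])))
E
```

```text
t 15.0 tcp [474.   30.5  71.3] xang -43.6 down [ 0.  0. -1.] F [ 0.   0.3 -0.8] w 0.1 q [-0.15  0.05  2.17  0.    0.92  0.61]
rel in tool [-54.8 -33.3 -54.2]
[(0.86, [542.4, -146.3], 178.5, -92.7), (0.65, [476.7, 36.8], 74.4, 176.3)] 48.96161494613439
```

View pics/w9.png

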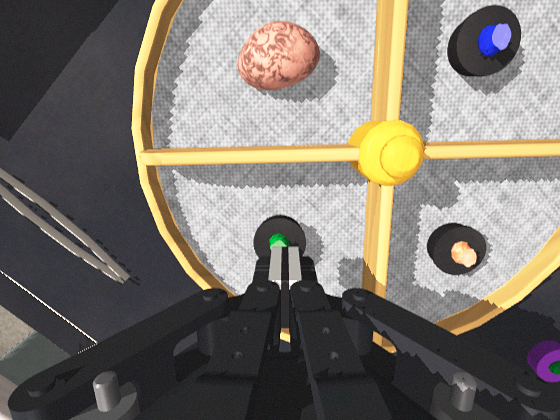

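Both calls were refused because every row needs all its keys, so nothing moved. I'll resend them in full.

Emit:
arm_command([
  {"claw": 0,"delta_pos": [0,0,0],"yaw": 0},
  {"claw": 0,"delta_pos": [0,0,0],"yaw": 0},
  {"claw": 0,"delta_pos": [0,0,0],"yaw": 0},
  {"claw": 0,"delta_pos": [0,0,0],"yaw": 0},
  {"claw": 0,"delta_pos": [0,0,0],"yaw": 0},
  {"claw": 0,"delta_pos": [0,0,0],"yaw": 0},
  {"claw": 0,"delta_pos": [0,0,0],"yaw": 0},
  {"claw": 0,"delta_pos": [0,0,0],"yaw": 0},
  {"claw": 0,"delta_pos": [0,0,0],"yaw": 0},
  {"claw": 0,"delta_pos": [0,0,0],"yaw": 0},
  {"claw": 0,"delta_pos": [0,0,0],"yaw": 0},
  {"claw": 0,"delta_pos": [0,0,0],"yaw": 0},
  {"claw": 0,"delta_pos": [0,0,0],"yaw": 0},
  {"claw": 0,"delta_pos": [0,0,0],"yaw": 0},
  {"claw": 0,"delta_pos": [0,0,0],"yaw": 0},
  {"claw": 0,"delta_pos": [0,0,0],"yaw": 0},
  {"claw": 0,"delta_pos": [0,0,0],"yaw": 0},
  {"claw": 0,"delta_pos": [0,0,0],"yaw": 0},
  {"claw": 0,"delta_pos": [0,0,0],"yaw": 0},
  {"claw": 0,"delta_pos": [0,0,0],"yaw": 0},
])

```text
t: 17.1
tool_pos: [474.0, 30.5, 71.3]
tcp_rot: [-0.656, 0.656, -0.263, 0.263]
ft_force: [-0.3, -0.9, -0.5]
grip_width: -0.4
```

Emit:
arm_command([
  {"claw": 0,"delta_pos": [0,0,0],"yaw": 0},
  {"claw": 0,"delta_pos": [0,0,0],"yaw": 0},
  {"claw": 0,"delta_pos": [0,0,0],"yaw": 0},
  {"claw": 0,"delta_pos": [0,0,0],"yaw": 0},
  {"claw": 0,"delta_pos": [0,0,0],"yaw": 0},
  {"claw": 0,"delta_pos": [0,-2,0],"yaw": 0},
  {"claw": 0,"delta_pos": [0,-3,0],"yaw": 0},
  {"claw": 0,"delta_pos": [0,-3,0],"yaw": 0},
  {"claw": 0,"delta_pos": [0,-3,0],"yaw": 0},
  {"claw": 0,"delta_pos": [0,-3,0],"yaw": 0},
  {"claw": 0,"delta_pos": [0,-2,0],"yaw": 0},
  {"claw": 0,"delta_pos": [0,0,0],"yaw": 0},
  {"claw": 0,"delta_pos": [0,0,0],"yaw": 0},
  {"claw": 0,"delta_pos": [0,0,0],"yaw": 0},
  {"claw": 0,"delta_pos": [0,0,0],"yaw": 0},
])

```text
t: 18.6
tool_pos: [473.0, 30.6, 229.4]
tcp_rot: [-0.656, 0.657, -0.264, 0.262]
ft_force: [0.1, 0.0, -0.5]
grip_width: -0.4
```

```bash
python3 - <<'E'
from go import *
rel()
s=wrist();cv2.imwrite("pics/w10.png",s["frame"][:,:,::-1])
print(jar(s,"wrist","green_jar",np.array([551,32])),dividers(s,np.array([551,32])))
E
```

```text
t 18.6 tcp [473.   30.6 229.4] xang -43.6 down [-0.003  0.001 -1.   ] F [ 0.1  0.  -0.5] w -0.4 q [-0.15 -0.17  2.06 -0.    1.26  0.61]
rel in tool [ -56.1 -191.1  -55.2]
[(0.8, [548.4, -174.1], 206.1, -90.7), (0.67, [472.3, 33.0], 78.7, 179.3)] 47.89994224840761
```

View pics/w10.png

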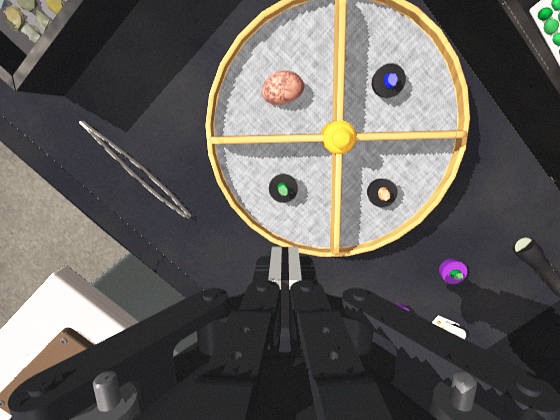

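The green jar at (283,188) is at the front, everything is upright and the hand is clear. I'll hand the job in.

```bash
python3 - <<'E'
from workcell import arm
print(arm.finish_job())
E
```

```text
the job is handed in; nothing more can be done
None
```

The green-gem jar now stands at the front of the display, I pointed it out, and the job is handed in. No verdict was reported.

- **Turning:** I pushed the display about 102° clockwise (seen from above) with the closed fingertips against one divider. They were 109 mm out from the hub's axis, at about 0.4 rad/s. The force readings I took along the way stayed under 2 N.
- **Pointing:** I held the tips about 21 mm above the lid for over three seconds, within a few millimetres of its middle. I then drew the hand up to z = 229 mm.
- **Last checks:** The green jar measured (472, 33) mm, about 79 mm in front of the axis and about 1 mm to the side. The display looked at rest. All the jars and the stone stood upright in their compartments, and the hand was about 220 mm from the jar. The tweezers, loupe and torch looked undisturbed in the pictures, but I did not measure them again.
- **What disagreed:** While the hand partly hid the jar, the detector put it about 4 mm off, and the scene camera sat 7–14 mm off the others. Both are well inside the tolerance. Two move calls were refused as malformed during the dwell and moved nothing, so I sent them again.

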